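# Fit the keyed vase chuck hub on the decorating wheel

## Robot

A 6-joint arm with a two-finger parallel gripper is mounted at the origin on the work surface. World frame = base frame: x ahead of the robot, y to its left, z up, the work surface at z = 0. Lengths are in m, angles in rad, forces in N, time in s.
With the tool pointing down it reaches from about 0.35 to 0.725 m from the base axis. Payload 6 kg.
Tool frame: the origin (TCP) lies midway between the tips of the shut fingers; the grasp point (between the pads) lies 19 mm behind it; z points along the fingers, y is the direction in which the jaws open and shut (so a half turn about z gives the same grasp; the last joint's range is limited). The gripper opens to 85 mm and grips with 20 to 120 N. Pads are 22 mm wide; open, the fingers measure 114 mm over their backs; the gripper's body (76 mm by 85 mm) begins 54 mm behind the grasp point. The pads swing forward as they close: fully open they stand 13 mm farther back than shut.
Start: joints at [-0.984, 0.04, 0.085, 0, -1.615, -0.334], TCP at [0.15, -0.581, 0.207] pointing down, gripper open.
Joint ranges: [-2.56, 2.56], [-1.29, 2.01], [-1.08, 1.49], [-3.29, 1.98], [-2.81, -0.18], [-2.99, 2.99]. Speed limits (rad/s): [2.57, 2.57, 3.01, 3.14, 3.14, 3.14].

## Interface

Orientations are given as a unit quaternion [x, y, z, w].
In Python, from station import env gives the robot as it stands. The module is installed in compiled form; this text tells all that it offers.
- The arm moves only by the tool carry_out, never from a script. Its arguments are lists of equal length, an entry for each row: "travel": the shift along the tool's x, y, z in mm, a list of three; "turn": the turn about the tool's z in rad; "hand": the gripper's target within -1 to 1 (shut at 1, half-way at 0, fully open at -1). A call has 1 to 12 rows; each row is the pose to reach, as a shift and turn from the pose commanded when the call began, along the tool's axes at that moment; what a row does not reach only later rows make up. A row lasts 1/12 s, in which the tool goes at most 41.7 mm and 7.16 degrees, less where a joint would pass 70% of its speed; a pose out of reach is approached as far as the arm can. A call with a gripper value outside its range is refused whole. The fingers move at their own pace and stop on an object; the grip force is fixed at half the most. Time passes only in rows, so rows that repeat a pose let the fingers close. It gives the time, the measured TCP pose, the force and the opening at its end, in the units of the state.
- env.state(): the state, without advancing time (a new reading comes with each control period).
- env.get_image(name): name is "side" or "top" or "wrist"; returns a dict with "img" (480x640x3 uint8, red, green, blue), "camera_matrix" (3x3 intrinsics, pixels), "view" (4x4, takes a point from world to camera coordinates). Camera axes: x right, y down, z forward; pixel columns grow to the right and rows downward; lengths in m; the calibration is good to about 2 mm. A picture is of the moment at which its call begins. There is no depth.
- env.sign_off(): hands the job in, once; it reports no verdict.
The state is a dict: "clock": time; "joint_pos": joint angles; "dq": joint speeds; "joint_efforts": joint torques, N m; "ee_pos": TCP position; "tool_rot": TCP orientation; "ft_force": force on the tool from outside, world axes, zero at the start; "ft_torque": the same for the moment, N m; "width": finger opening in m.
Only numpy, scipy, OpenCV 4.12 (cv2) and the standard library are available. Lean on these libraries where they do the work, as an engineer would, in place of code of your own. Each camera call takes 0.05 s, during which the arm holds its last target.

## Task

Fit the aluminium chuck hub onto the shaft of the green decorating wheel: slip it over the shaft, flange down, turn it gently until its keyway drops over the brass key, and leave it released and fully home on the steel seat. Never force it while it is not yet home: a light push of 5 to 10 N on the key is plenty. Leave the other things on the table where they are.

Things in the scene. Friction and masses are not known exactly. Their poses are not given: they have to be found in the camera images.
- hub_center (a point): Centre (24 mm over the underside) of the loose aluminium chuck hub, 0.35-0.6 kg, 48 mm tall, standing on its 80 mm wide, 12 mm thick flange. Above the flange a square block 50 x 50 mm, faces square to the hub's x and y axes: grasp it from above on either pair of faces. Through bore 22 mm along z (up).
- hub: The same hub, origin at the centre of its underside, same axes. Its bore has a keyway 8.4 mm wide on the +x side, reaching 21.5 mm from the axis, over the full height; a red stripe on the flange marks that side.
- wheel_seat (a point): Centre of the flat steel seat (78 mm across) on top of the green wheel, 60 mm above the table, on the vertical shaft's axis; z up. Hub home: underside on the seat, hub centre 24 mm above this point. Without the keyway over the key (within about 0.08 rad) the hub stops with its underside 20 mm above the seat.
- shaft_top (a point): Top of the steel shaft, 66 mm above the seat. Shaft 20 mm across, its top 12 mm tapering to 8 mm. Brass key on the seat against the shaft: 6.4 mm wide, 20 mm tall, outer face 19.5 mm from the axis. A brake holds shaft and key still at an angle that is NOT given: the key points somewhere within 1.1 rad either side of this frame's +x (the wheel's +x).
- wheel: The whole green wheel stand with seat, shaft and key, fixed to the table: foot 130 mm across and 14 mm high, column 76 mm across. Origin under its centre on the table; same axes as its seat. A small black brake block sits on its -x side.
- spacer: plain brass spacer ring, 68 mm across, 22 mm tall, round 28 mm hole without keyway: not the hub, leave it alone; origin under its centre
- dish_green: white dish with green enamel, 84 mm across, 28 mm tall; leave alone
- dish_blue: blue dish with blue enamel, 84 mm across, 28 mm tall; leave alone
- brush: paint brush 170 mm long lying on the table; leave alone
- jar: glass jar with red cap, 60 mm across, 85 mm tall; leave alone
- vase: blue enamelled vase, 110 mm across, 185 mm tall; leave alone

How it is judged:
By the outcome, as a careful person would: the job done as asked, in the order asked, and still so for the second after the job is handed in, with the robot touching nothing.
It also fails if it takes over 72 s, if anything falls off the work surface, if the arm or the gripper's body presses on something with over 40 N, if the wrist force passes 120 N, or if a joint passes its speed limit or range.

## Working session

There is one attempt and no reset: what is moved stays moved. The work goes in short steps, Python scripts to look and compute and a tool call to move; the robot and the scene stay as the last step left them, time stands still between calls to the robot, and variables do not carry over. Pictures are saved under pics/ and viewed, and the job is handed in when it is done.

Besides the shell and the picture viewer there is one more tool, called by a JSON object that holds its "fn" and its "kwargs", one argument or row to a line. carry_out: Moves the arm, as the interface text tells. Its arguments: {"type":"object","properties":{"travel":{"type":"array","items":{"type":"array","items":{"type":"number"}}},"turn":{"type":"array","items":{"type":"number"}},"hand":{"type":"array","items":{"type":"number"}}},"required":["travel","turn","hand"]}

```bash
mkdir -p pics; cat > h.py <<'E'
import numpy as np, cv2
from station import env
def grab(n,tag):
    d=env.get_image(n); np.savez(f'{tag}.npz',img=d['img'],K=np.array(d['camera_matrix']),V=np.array(d['view']))
    cv2.imwrite(f'pics/{tag}.png',np.array(d['img'])[:,:,::-1]); return d
def load(tag): return np.load(f'{tag}.npz')
def ray(d,u,v,z):
    K=d['K'];V=d['V'];R=V[:3,:3];t=V[:3,3]
    r=R.T@np.linalg.inv(K)@np.array([u,v,1.]);c=-R.T@t
    return c+r*(z-c[2])/r[2]
def proj(d,p):
    q=d['V'][:3,:3]@np.array(p)+d['V'][:3,3];q=d['K']@q;return q[:2]/q[2]
E
python3 - <<'E'
from h import *
for n in('side','top','wrist'): grab(n,n+'0')
print(env.state())
for n in('side','top','wrist'):
  d=load(n+'0');V=d['V'];print(n,-V[:3,:3].T@V[:3,3],d['K'][0,0])
E
```

```text
{'clock': 0.15, 'joint_pos': array([-9.84283370e-01,  4.07146358e-02,  8.40529182e-02, -3.25880382e-04,
       -1.61550265e+00, -3.33695394e-01]), 'dq': array([-0.00181459, -0.00306081,  0.00391725, -0.00046157,  0.00105172,
        0.00197084]), 'joint_efforts': array([-2.09417354e-03, -3.68616664e+01,  3.47691822e+01,  6.93627164e+00,
       -4.33905763e-03, -8.01776736e-06]), 'ee_pos': array([ 0.15006126, -0.58064078,  0.20609423]), 'tool_rot': array([-1.26079482e-01,  9.92019894e-01,  6.85167504e-04, -1.57878858e-04]), 'ft_force': array([ 0.29482727,  0.27385848, -0.67070904]), 'ft_torque': array([-0.02681373,  0.01548192, -0.06052448]), 'width': 0.08553804829242802}
side [ 0.53941569 -0.98876869  0.78031679] 573.0952190564683
top [0.51926925 0.01429485 1.16354594] 448.9663056992174
wrist [ 0.07357081 -0.60048888  0.37296275] 390.93119303696767
```

View pics/top0.png

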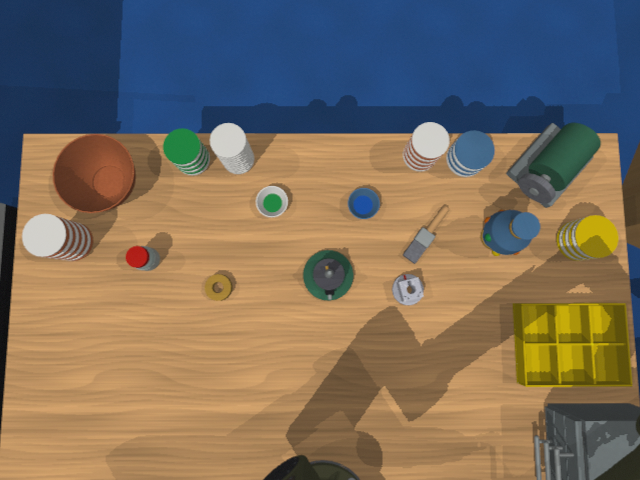

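View pics/side0.png

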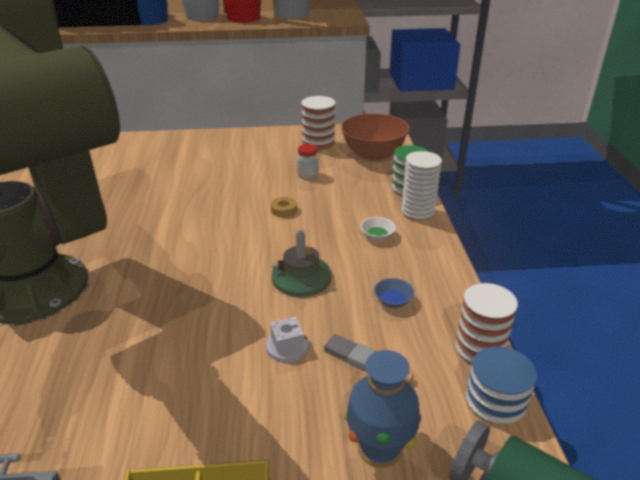

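View pics/wrist0.png

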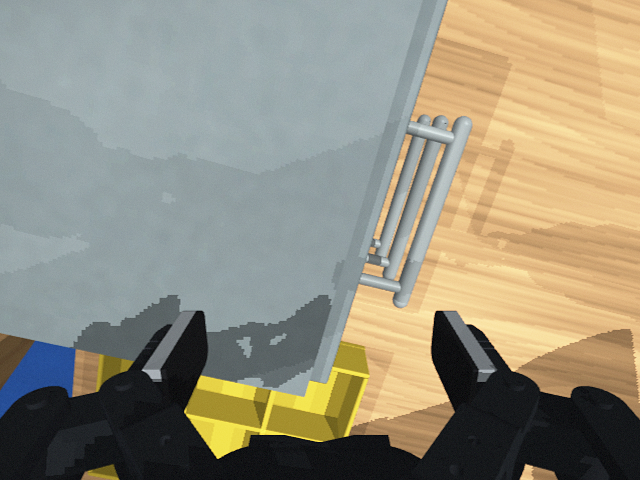

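The top view shows the wheel near (328,275) and the hub near (408,290). The robot base is at the bottom edge, so world x runs up the image. I'll zoom in on both.

```bash
python3 - <<'E'
from h import *
a=load('top0')['img'][235:315,285:440,::-1];b=load('side0')['img'][215:375,250:400,::-1]
cv2.imwrite('pics/tz.png',cv2.resize(a,None,fx=5,fy=5,interpolation=cv2.INTER_CUBIC))
cv2.imwrite('pics/sz.png',cv2.resize(b,None,fx=3.7,fy=3.7,interpolation=cv2.INTER_CUBIC))
E
```

```text
(no output)
```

View pics/tz.png

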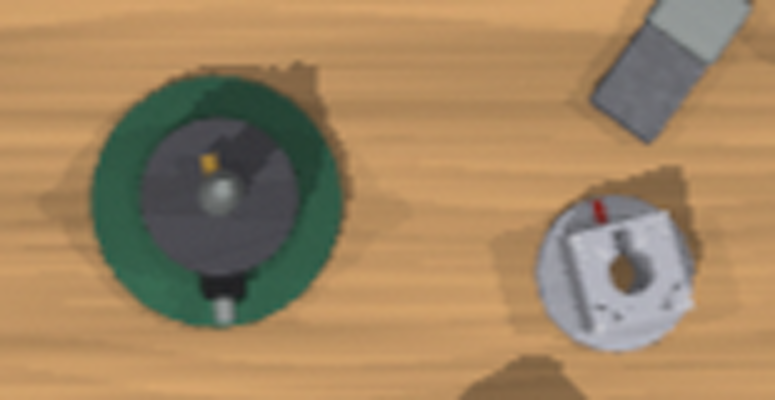

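View pics/sz.png

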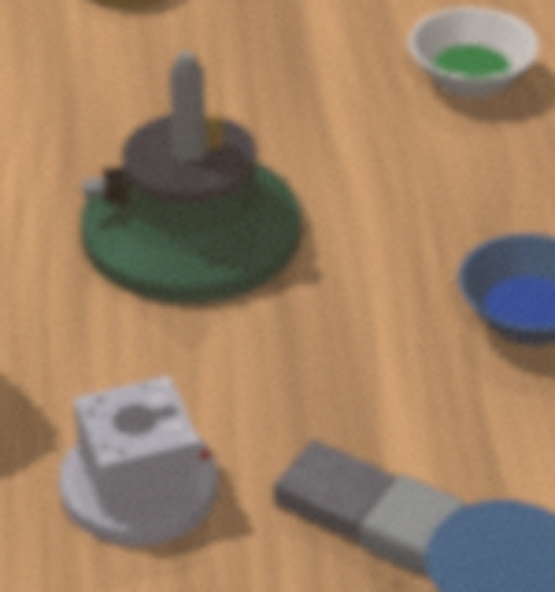

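The zoom shows three things: the brass key at crop (209,162), the hub's red stripe at (600,211), and the brake block on the -x side. Next, coarse positions.

```bash
python3 - <<'E'
from h import *
t=load('top0')
f=lambda u,v,z:ray(t,285+(u-2)/5,235+(v-2)/5,z).round(4)
print('foot',f(218,200,.014),'seat',f(219,197,.06),'shaft',f(218,194,.126),'key',f(209,162,.08),'brake',f(224,300,.06))
print('hub fl',f(616,273,.012),'blk',f(631,270,.048),'stripe',f(600,211,.012))
print('blk corners',[f(*p,.048) for p in((567,238),(667,212),(692,303),(594,330))])
# wrist cam relative to tool
from scipy.spatial.transform import Rotation as R
s=env.state();w=load('wrist0');Rt=R.from_quat(s['tool_rot']).as_matrix();V=w['V'];c=-V[:3,:3].T@V[:3,3]
print(Rt,Rt.T@(c-s['ee_pos']));print(Rt.T@V[:3,:3].T)
E
```

```text
foot [ 0.5739 -0.0176  0.014 ] seat [ 0.5732 -0.0169  0.06  ] shaft [ 0.5713 -0.0145  0.126 ] key [ 0.5891 -0.0115  0.08  ] brake [ 0.5229 -0.0191  0.06  ]
hub fl [ 0.5363 -0.2209  0.012 ] blk [ 0.5372 -0.221   0.048 ] stripe [ 0.5679 -0.2135  0.012 ]
blk corners [array([ 0.5531, -0.1897,  0.048 ]), array([ 0.5659, -0.2397,  0.048 ]), array([ 0.5209, -0.2508,  0.048 ]), array([ 0.5078, -0.202 ,  0.048 ])]
[[-9.68207879e-01 -2.50146491e-01 -4.86009064e-04]
 [-2.50146924e-01  9.68206990e-01  1.31958902e-03]
 [ 1.40466810e-04  1.39921016e-03 -9.99999011e-01]] [ 7.90470367e-02  1.50228090e-04 -1.66857368e-01]
[[ 7.77343531e-06 -9.50496166e-01 -3.10736285e-01]
 [ 9.99999487e-01  3.22118920e-04 -9.60297787e-04]
 [ 1.01285340e-03 -3.10736118e-01  9.50495681e-01]]
```

Coarse estimates: the hub is at about (0.536, -0.221) with yaw about 0.25, the seat at about (0.573, -0.017), and the key points at about 0.3 rad. I'll place the wrist camera nearly above the wheel, with the hub also in view.

{"fn": "carry_out", "kwargs": {
  "travel": [
    [-20,13,-5],
    [-50,32,-10],
    [-80,51,-15],
    [-110,71,-20],
    [-140,90,-25],
    [-170,109,-25],
    [-200,128,-25],
    [-230,148,-25],
    [-260,167,-25],
    [-290,186,-25],
    [-315,203,-25],
    [-335,215,-25]
  ],
  "turn": [0,0,0,0,0,0,0,0,0,0,0,0],
  "hand": [-1,-1,-1,-1,-1,-1,-1,-1,-1,-1,-1,-1]
}}

```text
clock: 1.15
ee_pos: [0.4219, -0.2869, 0.2317]
tool_rot: [-0.127, 0.992, 0.0, 0.0]
ft_force: [0.5, -1.1, -0.7]
width: 0.0855
```

{"fn": "carry_out", "kwargs": {
  "travel": [
    [-30,19,0],
    [-60,38,0],
    [-90,58,0],
    [-120,77,0],
    [-150,96,0],
    [-180,116,0],
    [-210,135,0],
    [-235,151,0],
    [-255,164,0],
    [-270,174,0],
    [-280,182,0],
    [-280,182,0]
  ],
  "turn": [0,0,0,0,0,0,0,0,0,0,0,0],
  "hand": [-1,-1,-1,-1,-1,-1,-1,-1,-1,-1,-1,-1]
}}

```text
clock: 2.15
ee_pos: [0.6469, -0.0408, 0.2303]
tool_rot: [-0.127, 0.992, 0.0, -0.001]
ft_force: [-0.4, 1.1, -0.2]
width: 0.0854
```

```bash
python3 - <<'E'
from h import *
grab('wrist','w1');grab('top','t1');s=env.state();print(s['clock'],s['ee_pos'],s['tool_rot'],s['joint_pos'],s['ft_force'])
E
```

```text
2.25 [ 0.64607571 -0.04274163  0.23149587] [-1.26199196e-01  9.92004819e-01 -2.68664081e-05 -4.48288685e-04] [ 2.42253685e-01  1.72452221e-01  2.72067954e-01 -5.03988220e-05
 -1.67130884e+00 -1.55998182e+00] [-0.62566201 -0.6290964   0.65422774]
```

View pics/w1.png

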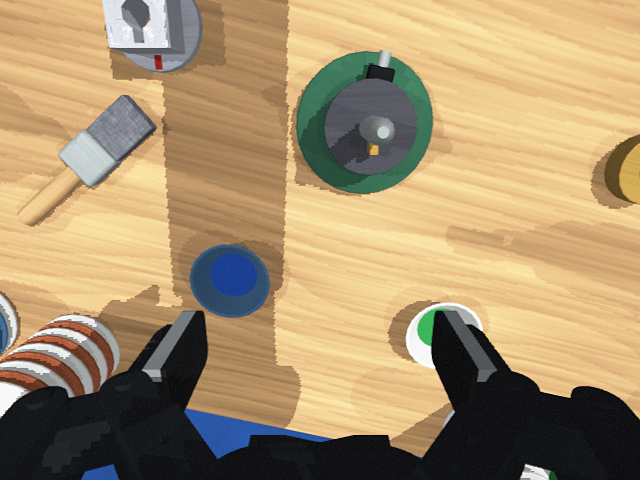

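The wrist view shows the wheel seat near (371,127), the brass key at (374,149), and the hub partly cut off at the top, near (150,25). I'll measure the shaft axis and key by colour.

```bash
python3 - <<'E'
from h import *
w=load('w1');img=w['img'];hsv=cv2.cvtColor(img,cv2.COLOR_RGB2HSV)
sub=np.zeros(img.shape[:2],np.uint8);sub[75:180,320:420]=255
m=cv2.inRange(hsv,(12,110,90),(30,255,255))&sub
n,l,st,ce=cv2.connectedComponentsWithStats(m);print([(st[i],ce[i].round(1)) for i in range(1,n) if st[i][4]>8])
g=cv2.inRange(hsv,(60,60,20),(95,255,255));g[:, :280]=0;g[220:]=0
c=max(cv2.findContours(g,0,2)[0],key=cv2.contourArea);h=cv2.convexHull(c)
e=cv2.fitEllipse(h);print('foot',e,ray(w,*e[0],.014))
# seat: dark grey
d=cv2.inRange(hsv,(0,0,30),(179,90,110))&sub
cv2.imwrite('pics/w1z.png',cv2.resize(img[45:200,290:440,::-1],None,fx=3.8,fy=3.8,interpolation=cv2.INTER_CUBIC))
cv2.imwrite('pics/w1h.png',cv2.resize(img[0:80,95:215,::-1],None,fx=5,fy=5,interpolation=cv2.INTER_CUBIC))
E
```

```text
[(array([368, 142,  10,  13, 107], dtype=int32), array([372.3, 148.9])), (array([413, 167,   7,   5,  16], dtype=int32), array([416.9, 169.1]))]
foot ((364.2318420410156, 121.91702270507812), (134.47332763671875, 142.1446990966797), 20.536270141601562) [ 0.57005354 -0.01705603  0.014     ]
```

View pics/w1z.png

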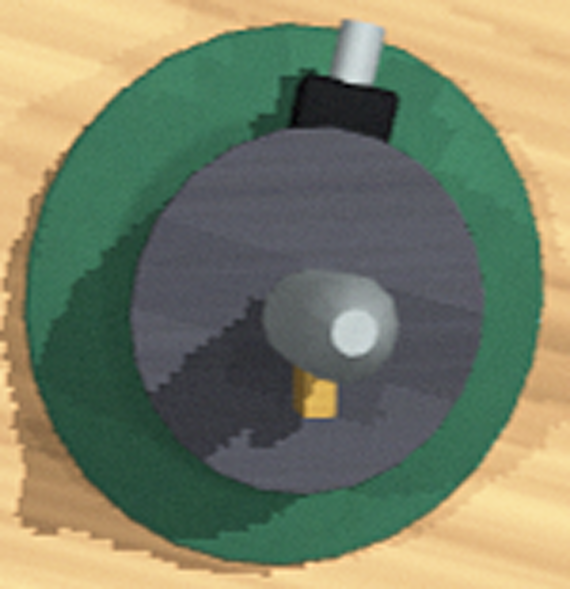

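View pics/w1h.png

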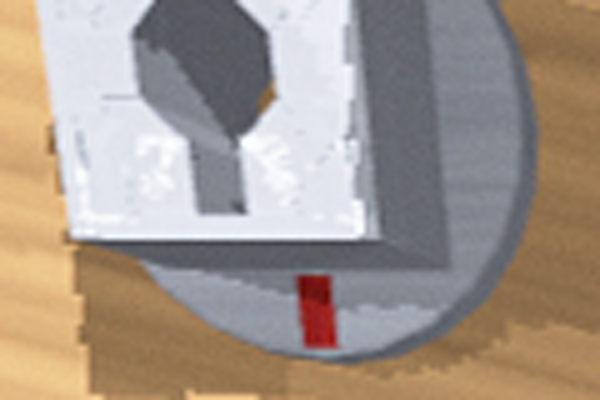

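```bash
python3 - <<'E'
from h import *
w=load('w1');a=lambda u,v,z:ray(w,290+(u-1.4)/3.8,45+(v-1.4)/3.8,z)[:2]
b=lambda u,v,z:ray(w,95+(u-2)/5,(v-2)/5,z)[:2]
st=a(354,332,.126);se=a(308,310,.06);print('shaft top',st,'seat',se)
kl,kr=a(302,417,.08),a(336,417,.08);print('key',kl,kr,np.linalg.norm(kl-kr))
km=(kl+kr)/2
for ax in(st,se,(st+se)/2): d=km-ax;print(np.linalg.norm(d),np.arctan2(d[1],d[0]))
e=kr-kl;print('edge yaw',np.arctan2(-e[0],e[1]))
print('hub: stripe',b(315,277,.012),b(320,348,.012),'yaw',np.arctan2(*(b(320,348,.012)-b(315,277,.012))[::-1]))
L,Rr=b(72,238,.048),b(382,240,.048);print('front edge',L,Rr,np.linalg.norm(L-Rr),'yaw',np.arctan2(-(Rr-L)[0],(Rr-L)[1]))
k1,k2=b(198,214,.048),b(246,214,.048);print('keyway end',k1,k2,np.linalg.norm(k1-k2))
# brake handle
d=a(362,30,.05)-se;print('brake',np.arctan2(-d[1],-d[0]))
E
```

```text
shaft top [ 0.57335398 -0.0158701 ] seat [ 0.57207169 -0.01611612]
key [ 0.59303974 -0.01366832] [ 0.59123977 -0.00675306] 0.007145676479263601
0.019619738623872965 0.2926126619904043
0.020918917589808874 0.28619188912083704
0.02026922376047528 0.28929938904598784
edge yaw 0.25463922841378084
hub: stripe [ 0.56148023 -0.21345606] [ 0.57304685 -0.21105994] yaw 0.2042692269033432
front edge [ 0.5665035  -0.23812162] [ 0.55412171 -0.18935523] 0.05031370911378757 yaw 0.2486457945167286
keyway end [ 0.55780878 -0.21870605] [ 0.55585283 -0.21118732] 0.007768976719986126
brake 0.07381817861834436
```

The measurements agree with each other:
- **Shaft axis:** about (0.573, -0.016).
- **Key yaw:** about 0.28 rad, with its outer face 20 mm from the axis (19.5 expected).
- **Hub:** (0.536, -0.220), yaw 0.249, block edge 50.3 mm.

The tool yaw of 0.253 already suits the hub, so I'll move above it.

{"fn": "carry_out", "kwargs": {
  "travel": [
    [16,-15,0],
    [43,-41,0],
    [70,-67,0],
    [97,-92,0],
    [124,-118,0],
    [142,-135,20],
    [151,-144,50],
    [151,-144,80],
    [151,-144,95],
    [151,-144,100],
    [151,-144,100],
    [151,-144,100]
  ],
  "turn": [0,0,0,0,0,0,0,0,0,0,0,0],
  "hand": [-1,-1,-1,-1,-1,-1,-1,-1,-1,-1,-1,-1]
}}

```text
clock: 3.25
ee_pos: [0.5363, -0.2205, 0.1336]
tool_rot: [-0.126, 0.992, -0.001, 0.001]
ft_force: [0.8, -0.2, 0.2]
width: 0.0851
```

```bash
python3 - <<'E'
from h import *
grab('wrist','w2');s=env.state();print(s['clock'],s['ee_pos'],s['tool_rot'],s['joint_pos'],s['ft_force'])
E
```

```text
3.3 [ 0.53669352 -0.22034934  0.13406025] [-1.26058450e-01  9.92021712e-01 -6.55400650e-04  1.32700928e-03] [-4.34801152e-02 -1.13798436e-02 -9.97815250e-02  8.46768680e-04
 -1.47955726e+00 -1.27460245e+00] [-0.0072578   0.24427889  0.16144104]
```

View pics/w2.png

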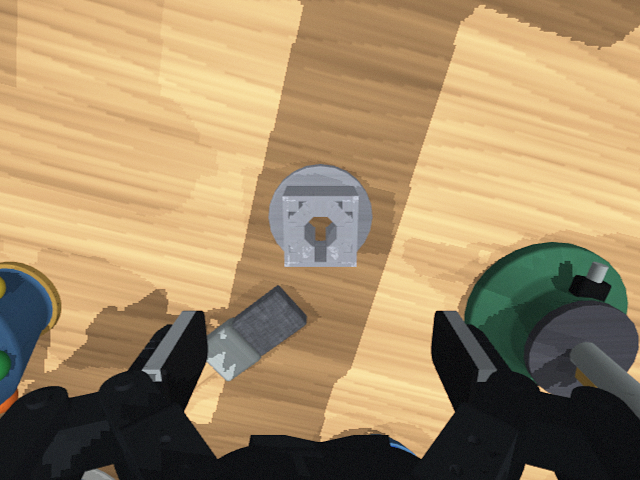

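The hub is squarely between the jaws: block top corners near (284,196) and (357,267), keyway pointing down the image (+x). I'll measure it and check the left finger's clearance to the brush at (290,300).

```bash
python3 - <<'E'
from h import *
w=load('w2');c=[ray(w,*p,.048)[:2] for p in((283.5,195.5),(358,195.5),(357,267),(284.5,267))]
print(c,np.mean(c,0));e=c[2]-c[3];print(np.linalg.norm(e),np.linalg.norm(c[1]-c[2]),np.arctan2(-e[0],e[1]))
print('brush corners',[ray(w,*p,.012)[:2].round(3) for p in((279,287),(307,320),(229,380))])
g=cv2.cvtColor(w['img'],cv2.COLOR_RGB2BGR)
cv2.imwrite('pics/w2z.png',cv2.resize(g[155:285,260:385],None,fx=4.5,fy=4.5,interpolation=cv2.INTER_CUBIC))
E
```

```text
[array([ 0.51770673, -0.24966297]), array([ 0.50545936, -0.20230365]), array([ 0.55430092, -0.18879156]), array([ 0.56697932, -0.23771399])] [ 0.53611158 -0.21961804]
0.05053855799806071 0.05067617292853517 0.2535746059787345
brush corners [array([ 0.601, -0.238]), array([ 0.624, -0.209]), array([ 0.7  , -0.261])]
```

View pics/w2z.png

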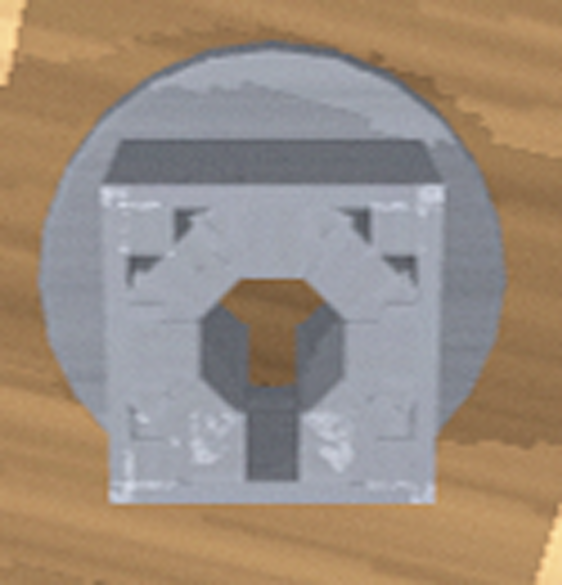

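The hub centre is (0.536, -0.2196), block 50.5 mm and yaw 0.254, which puts the TCP within 1 mm. The brush is 65 mm away from the fingers. Next: descend to TCP z ≈ 12 mm and close.

{"fn": "carry_out", "kwargs": {
  "travel": [
    [0,0,15],
    [0,0,38],
    [0,0,60],
    [0,0,82],
    [0,0,100],
    [0,0,112],
    [0,0,119],
    [0,0,119],
    [0,0,119],
    [0,0,119],
    [0,0,119],
    [0,0,119]
  ],
  "turn": [0,0,0,0,0,0,0,0,0,0,0,0],
  "hand": [-1,-1,-1,-1,-1,-1,-1,-1,0,0.5,1,1]
}}

```text
clock: 4.3
ee_pos: [0.5372, -0.22, 0.0148]
tool_rot: [-0.126, 0.992, -0.0, 0.001]
ft_force: [-2.0, 1.6, 6.4]
width: 0.0477
```

{"fn": "carry_out", "kwargs": {
  "travel": [
    [0,0,0],
    [0,0,0],
    [0,0,0],
    [0,0,0],
    [0,0,0],
    [0,0,0]
  ],
  "turn": [0,0,0,0,0,0],
  "hand": [1,1,1,1,1,1]
}}

```text
clock: 4.8
ee_pos: [0.5372, -0.22, 0.0148]
tool_rot: [-0.126, 0.992, -0.0, 0.001]
ft_force: [-0.9, 1.9, 6.3]
width: 0.0477
```

```bash
python3 - <<'E'
from h import *
grab('wrist','w3');s=env.state();print(s['clock'],s['ee_pos'],s['tool_rot'],s['width'],s['ft_force'],s['ft_torque'])
E
```

```text
4.85 [ 0.53715922 -0.22003891  0.01486254] [-1.26227458e-01  9.92000281e-01 -4.83861013e-04  1.35532985e-03] 0.047654730084685945 [-0.37822137  1.38435626  5.32972205] [ 0.64150305  0.28074384 -0.02690643]
```

View pics/w3.png

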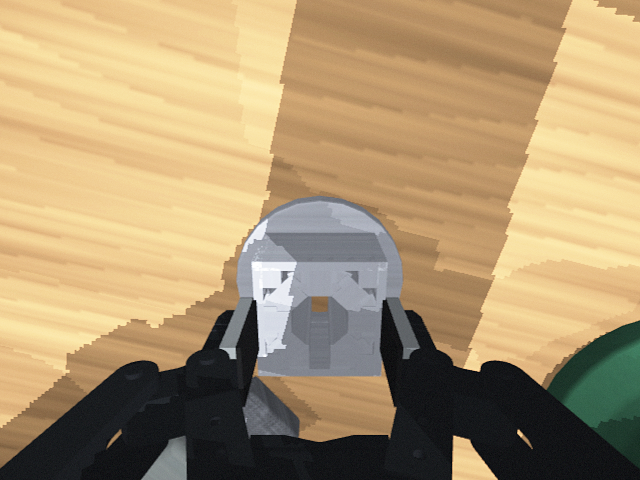

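The grip holds: opening 47.7 mm on the 50 mm block, hub square in the jaws. Next I'll lift and measure the hub's pose in the hand.

{"fn": "carry_out", "kwargs": {
  "travel": [
    [0,0,-5],
    [0,0,-15],
    [0,0,-33],
    [0,0,-55],
    [0,0,-80],
    [0,0,-105],
    [0,0,-128],
    [0,0,-146],
    [0,0,-156],
    [0,0,-160],
    [0,0,-160],
    [0,0,-160]
  ],
  "turn": [0,0,0,0,0,0,0,0,0,0,0,0],
  "hand": [1,1,1,1,1,1,1,1,1,1,1,1]
}}

```text
clock: 5.85
ee_pos: [0.5355, -0.2195, 0.1713]
tool_rot: [-0.126, 0.992, 0.001, -0.001]
ft_force: [-0.4, 0.4, -4.8]
width: 0.0481
```

```bash
python3 - <<'E'
from h import *
grab('wrist','w4');grab('side','s4');s=env.state();print(s['clock'],s['ee_pos'],s['tool_rot'],s['width'],s['ft_force'],s['ft_torque'])
for n in('w3','w4'): cv2.imwrite(f'pics/{n}z.png',cv2.resize(load(n)['img'][190:390,225:415,::-1],None,fx=3,fy=3,interpolation=cv2.INTER_CUBIC))
E
```

```text
5.95 [ 0.53536986 -0.21959391  0.17091404] [-1.26046842e-01  9.92023055e-01  6.35444649e-04 -1.43126509e-03] 0.0478312926769135 [ 0.24233376 -0.31843624 -4.79036191] [-0.0110852  -0.05134795  0.00545005]
```

View pics/w4z.png

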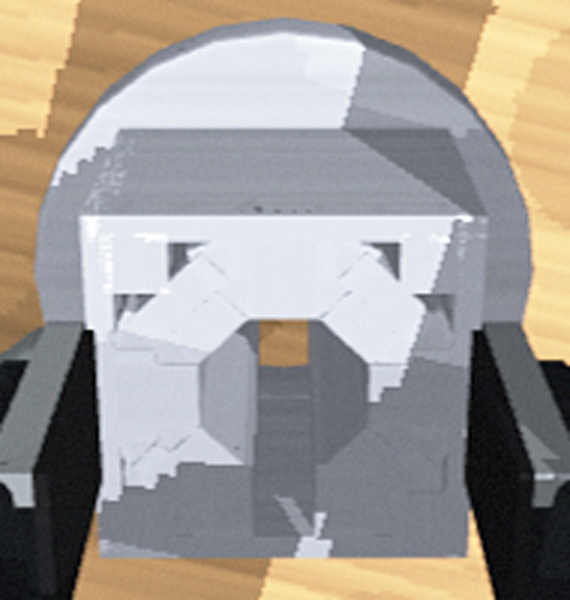

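View pics/w3z.png

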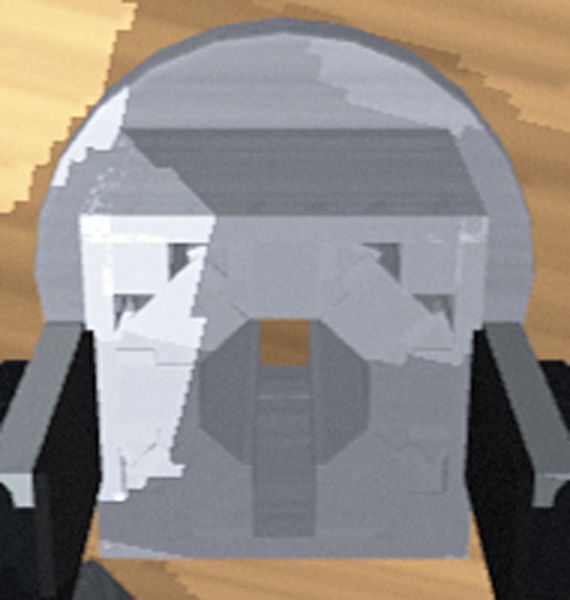

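View pics/s4.png

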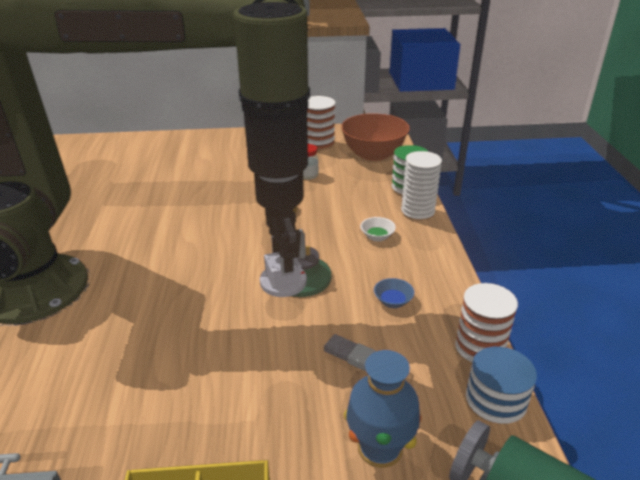

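The hub hasn't slipped in the hand: the w3 and w4 crops are identical. The force reads -4.8 N, consistent with about 0.5 kg. I'll compute its offset in the hand and the remaining shift.

```bash
python3 - <<'E'
from h import *
from scipy.spatial.transform import Rotation as R
s=env.state();w=load('w4');zt=s['ee_pos'][2]+.0331
P=[(80,215),(487,215),(468,556),(100,556)]
c=[ray(w,225+(u-1)/3,190+(v-1)/3,zt) for u,v in P];m=np.mean(c,0);print([x[:2].round(4) for x in c],m,np.linalg.norm(c[0]-c[1]),np.linalg.norm(c[1]-c[2]))
e=c[2]-c[3];print('yaw',np.arctan2(-e[0],e[1]))
Rt=R.from_quat(s['tool_rot']).as_matrix()
kw=[ray(w,225+(u-1)/3,190+(v-1)/3,zt) for u,v in((253,536),(317,536))];kw=np.mean(kw,0);d=kw-m;print('keyway',np.linalg.norm(d[:2]),np.arctan2(d[1],d[0]))
print('off tool',Rt.T@(m-s['ee_pos']),'tool yaw',np.arctan2(-Rt[0,1],Rt[1,1]))
for ax in([.573,-.016],):
  print('shift tool',Rt.T@np.array([ax[0]-m[0],ax[1]-m[1],0]))
E
```

```text
[array([ 0.5168, -0.2502]), array([ 0.5043, -0.2018]), array([ 0.5525, -0.1893]), array([ 0.565 , -0.2377])] [ 0.53462559 -0.21974971  0.20401404] 0.05002355945019056 0.049761659091895304
yaw 0.2524587517813294
keyway 0.021670123161545925 0.2606078808441726
off tool [ 8.48268302e-04  8.89585896e-05 -3.30977451e-02] tool yaw 0.2527641774244292
shift tool [-8.81095407e-02  1.87678563e-01  6.82433078e-05]
```

The hub sits 0.8 mm along tool x in the hand and is square to it. I'll move over the shaft, 30 mm clear of its top, with a turn of -0.03.

{"fn": "carry_out", "kwargs": {
  "travel": [
    [-5,11,0],
    [-15,32,0],
    [-28,60,0],
    [-41,88,0],
    [-54,116,0],
    [-66,141,0],
    [-76,162,0],
    [-83,177,0],
    [-87,185,0],
    [-88,188,0],
    [-88,188,0],
    [-88,188,0]
  ],
  "turn": [0,0,0,0,-0.01,-0.02,-0.03,-0.03,-0.03,-0.03,-0.03,-0.03],
  "hand": [1,1,1,1,1,1,1,1,1,1,1,1]
}}

```text
clock: 6.95
ee_pos: [0.574, -0.0164, 0.1727]
tool_rot: [-0.141, 0.99, -0.0, -0.0]
ft_force: [0.0, 0.2, -4.9]
width: 0.0479
```

```bash
python3 - <<'E'
from h import *
grab('wrist','w5');grab('side','s5');s=env.state();print(s['clock'],s['ee_pos'],s['tool_rot'],s['width'],s['ft_force'],s['ft_torque'])
cv2.imwrite('pics/w5z.png',cv2.resize(load('w5')['img'][190:390,225:415,::-1],None,fx=3,fy=3,interpolation=cv2.INTER_CUBIC))
cv2.imwrite('pics/s5z.png',cv2.resize(load('s5')['img'][190:310,250:350,::-1],None,fx=4.8,fy=4.8,interpolation=cv2.INTER_CUBIC))
E
```

```text
7.05 [ 0.57405856 -0.01682173  0.17286489] [-1.40349279e-01  9.90102046e-01 -7.65684603e-05 -1.13394390e-04] 0.047863854853744434 [ 0.91172211 -0.68490046 -4.90427366] [ 0.07051007 -0.02404772 -0.03543611]
```

View pics/w5z.png

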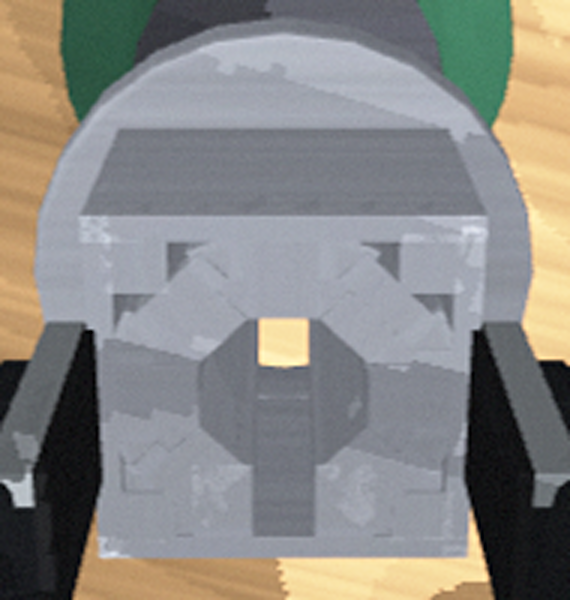

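View pics/s5z.png

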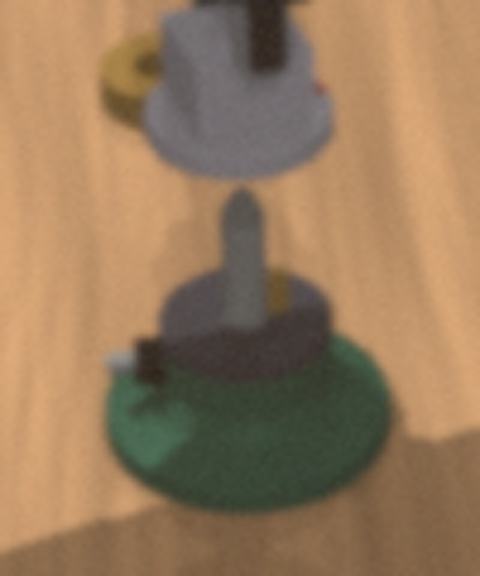

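The side view shows the flange centred over the shaft (x≈240 against 242 in the crop). The brass key is on the same side as the red stripe. I'll lower the hub slowly to just above the key top.

{"fn": "carry_out", "kwargs": {
  "travel": [
    [0,0,6],
    [0,0,14],
    [0,0,22],
    [0,0,28],
    [0,0,32],
    [0,0,36],
    [0,0,40],
    [0,0,44],
    [0,0,48],
    [0,0,50],
    [0,0,50],
    [0,0,50]
  ],
  "turn": [0,0,0,0,0,0,0,0,0,0,0,0],
  "hand": [1,1,1,1,1,1,1,1,1,1,1,1]
}}

```text
clock: 8.05
ee_pos: [0.5743, -0.0159, 0.123]
tool_rot: [-0.141, 0.99, -0.0, 0.0]
ft_force: [0.2, 0.5, -4.8]
width: 0.0479
```

```bash
python3 - <<'E'
from h import *
s=env.state();print(s['clock'],s['ee_pos'],s['tool_rot'],s['width'],s['ft_force'],s['ft_torque'])
grab('wrist','w6');cv2.imwrite('pics/w6z.png',cv2.resize(load('w6')['img'][190:390,225:415,::-1],None,fx=3,fy=3,interpolation=cv2.INTER_CUBIC))
E
```

```text
8.05 [ 0.5742629  -0.01589343  0.12295558] [-1.40924347e-01  9.90020368e-01 -1.71665315e-05  7.91810291e-06] 0.04786882492921961 [ 0.22405281  0.45994464 -4.8333913 ] [ 0.04791947 -0.02638864  0.00945441]
```

View pics/w6z.png

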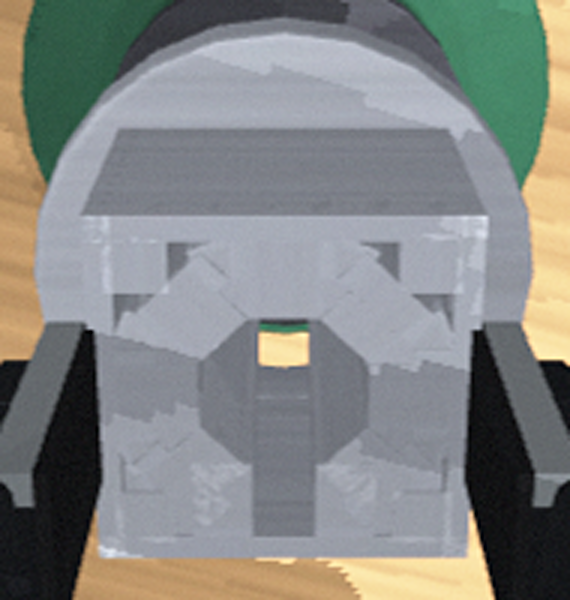

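No contact yet: the force is just the hub's weight. The shaft tip is hidden from this angle, which matches the geometry. Continuing gently.

{"fn": "carry_out", "kwargs": {
  "travel": [
    [0,0,2],
    [0,0,4],
    [0,0,6],
    [0,0,8],
    [0,0,10],
    [0,0,12],
    [0,0,14],
    [0,0,16],
    [0,0,18],
    [0,0,20],
    [0,0,20],
    [0,0,20]
  ],
  "turn": [0,0,0,0,0,0,0,0,0,0,0,0],
  "hand": [1,1,1,1,1,1,1,1,1,1,1,1]
}}

```text
clock: 9.1
ee_pos: [0.5742, -0.0159, 0.1028]
tool_rot: [-0.141, 0.99, 0.0, -0.0]
ft_force: [1.0, 0.8, -4.3]
width: 0.048
```

```bash
python3 - <<'E'
from h import *
s=env.state();print(s['clock'],s['ee_pos'],s['tool_rot'],s['width'],s['ft_force'],s['ft_torque'])
grab('wrist','w7');cv2.imwrite('pics/w7z.png',cv2.resize(load('w7')['img'][190:390,225:415,::-1],None,fx=3,fy=3,interpolation=cv2.INTER_CUBIC))
E
```

```text
9.1 [ 0.57416057 -0.01588801  0.10275927] [-1.40906149e-01  9.90022948e-01  2.76659835e-05 -1.40513062e-04] 0.048048708840567174 [ 0.96739986  0.83015971 -4.34636086] [-0.03691408  0.01161347 -0.02253324]
```

View pics/w7z.png

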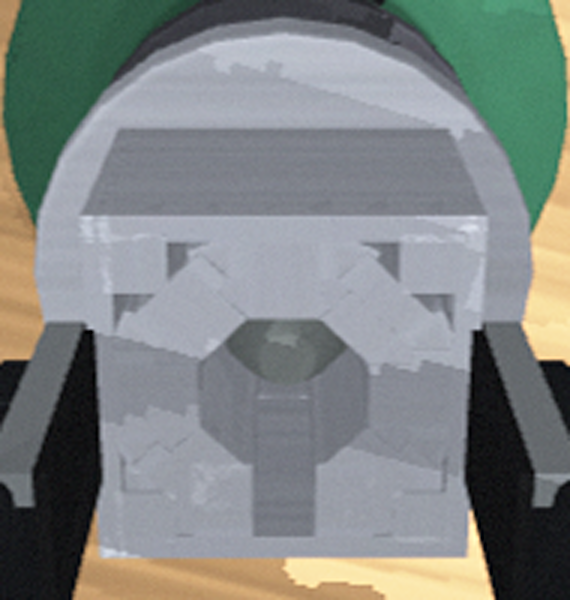

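The shaft tip is now visible in the bore, centred at (287,350). I'll go 1 mm per row to just past the key-top height (TCP z = 0.095), which keeps the push light if it's blocked.

{"fn": "carry_out", "kwargs": {
  "travel": [
    [0,0,1],
    [0,0,2],
    [0,0,3],
    [0,0,4],
    [0,0,5],
    [0,0,6],
    [0,0,7],
    [0,0,8],
    [0,0,9],
    [0,0,10],
    [0,0,10],
    [0,0,10]
  ],
  "turn": [0,0,0,0,0,0,0,0,0,0,0,0],
  "hand": [1,1,1,1,1,1,1,1,1,1,1,1]
}}

```text
clock: 10.15
ee_pos: [0.5742, -0.0159, 0.0928]
tool_rot: [-0.141, 0.99, 0.0, -0.0]
ft_force: [0.5, -1.0, -5.1]
width: 0.0479
```

{"fn": "carry_out", "kwargs": {
  "travel": [
    [0,0,1],
    [0,0,1],
    [0,0,2],
    [0,0,2],
    [0,0,3],
    [0,0,3]
  ],
  "turn": [0,0,0,0,0,0],
  "hand": [1,1,1,1,1,1]
}}

```text
clock: 10.65
ee_pos: [0.5741, -0.0159, 0.0896]
tool_rot: [-0.141, 0.99, 0.0, -0.0]
ft_force: [-0.8, 0.1, -4.3]
width: 0.0479
```

There's no resistance 5 mm below the key top, so the keyway is over the key. Continuing down toward the seat (TCP ≈ 0.075).

{"fn": "carry_out", "kwargs": {
  "travel": [
    [0,0,1],
    [0,0,2],
    [0,0,3],
    [0,0,4],
    [0,0,5],
    [0,0,6],
    [0,0,7],
    [0,0,8],
    [0,0,9],
    [0,0,10],
    [0,0,11],
    [0,0,11]
  ],
  "turn": [0,0,0,0,0,0,0,0,0,0,0,0],
  "hand": [1,1,1,1,1,1,1,1,1,1,1,1]
}}

```text
clock: 11.65
ee_pos: [0.5741, -0.0158, 0.0785]
tool_rot: [-0.141, 0.99, 0.0, -0.0]
ft_force: [-0.4, 0.2, -5.4]
width: 0.0478
```

{"fn": "carry_out", "kwargs": {
  "travel": [
    [0,0,0.5],
    [0,0,1],
    [0,0,1.5],
    [0,0,2],
    [0,0,2.5],
    [0,0,3],
    [0,0,3.5],
    [0,0,4],
    [0,0,4],
    [0,0,4]
  ],
  "turn": [0,0,0,0,0,0,0,0,0,0],
  "hand": [1,1,1,1,1,1,1,1,1,1]
}}

```text
clock: 12.48
ee_pos: [0.5742, -0.0159, 0.075]
tool_rot: [-0.141, 0.99, 0.0, 0.0]
ft_force: [-1.1, 0.2, -4.5]
width: 0.0477
```

```bash
python3 - <<'E'
from h import *
s=env.state();print(s['clock'],s['ee_pos'],s['tool_rot'],s['width'],s['ft_force'],s['ft_torque'])
grab('side','s8');cv2.imwrite('pics/s8z.png',cv2.resize(load('s8')['img'][190:310,250:350,::-1],None,fx=4.8,fy=4.8,interpolation=cv2.INTER_CUBIC))
E
```

```text
12.4833 [ 0.57424575 -0.01585078  0.07496498] [-1.40934781e-01  9.90018881e-01  3.86769929e-05  1.49279758e-05] 0.04765182993111524 [-1.05232387  0.16676271 -4.45214279] [0.01624789 0.12377898 0.00344679]
```

View pics/s8z.png

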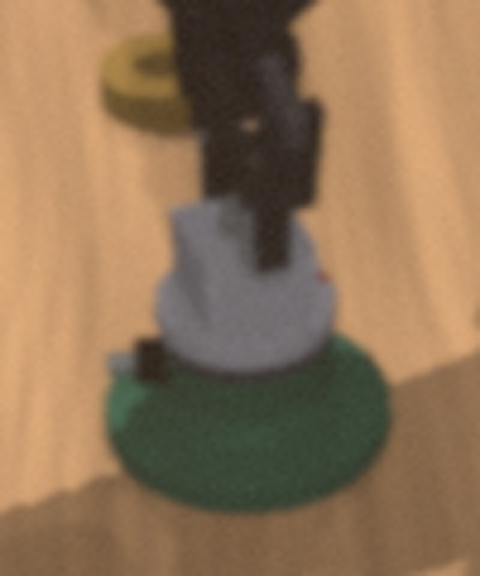

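The side view shows the flange essentially on the seat. I'll lower it the last bit until the seat carries the weight.

{"fn": "carry_out", "kwargs": {
  "travel": [
    [0,0,0.4],
    [0,0,0.8],
    [0,0,1.2],
    [0,0,1.6],
    [0,0,1.6],
    [0,0,1.6]
  ],
  "turn": [0,0,0,0,0,0],
  "hand": [1,1,1,1,1,1]
}}

```text
clock: 13.03
ee_pos: [0.5743, -0.0159, 0.0749]
tool_rot: [-0.141, 0.99, -0.0, 0.0]
ft_force: [-6.5, 0.7, 4.9]
width: 0.0476
```

It stopped at z = 0.0749 and the force rose from -4.5 to +4.9 N, so it's on the seat. That z is exactly the home height expected from the grasp. I'll release in place, then retreat straight up.

{"fn": "carry_out", "kwargs": {
  "travel": [
    [0,0,-1],
    [0,0,-1],
    [0,0,-1],
    [0,0,-1],
    [0,0,-1],
    [0,0,-1],
    [0,0,-1],
    [0,0,-1],
    [0,0,-1],
    [0,0,-1]
  ],
  "turn": [0,0,0,0,0,0,0,0,0,0],
  "hand": [0.1,0,-0.2,-0.4,-0.6,-0.8,-1,-1,-1,-1]
}}

```text
clock: 13.87
ee_pos: [0.5743, -0.0158, 0.0743]
tool_rot: [-0.141, 0.99, 0.0, 0.0]
ft_force: [-0.3, -0.4, -0.1]
width: 0.0855
```

{"fn": "carry_out", "kwargs": {
  "travel": [
    [0,0,-4],
    [0,0,-12],
    [0,0,-24],
    [0,0,-40],
    [0,0,-58],
    [0,0,-76],
    [0,0,-94],
    [0,0,-110],
    [0,0,-122],
    [0,0,-130],
    [0,0,-130],
    [0,0,-130]
  ],
  "turn": [0,0,0,0,0,0,0,0,0,0,0,0],
  "hand": [-1,-1,-1,-1,-1,-1,-1,-1,-1,-1,-1,-1]
}}

```text
clock: 14.87
ee_pos: [0.5743, -0.0157, 0.2043]
tool_rot: [-0.141, 0.99, 0.0, 0.0]
ft_force: [-0.2, -0.5, -0.4]
width: 0.0855
```

```bash
python3 - <<'E'
from h import *
s=env.state();print(s['clock'],s['ee_pos'],s['width'],s['ft_force'])
grab('side','s9');grab('wrist','w9');grab('top','t9')
cv2.imwrite('pics/s9z.png',cv2.resize(load('s9')['img'][190:310,250:350,::-1],None,fx=4.8,fy=4.8,interpolation=cv2.INTER_CUBIC))
E
```

```text
14.8667 [ 0.57425209 -0.01569374  0.2042789 ] 0.08554708772822049 [-0.17542382 -0.50458186 -0.36496239]
```

View pics/s9z.png

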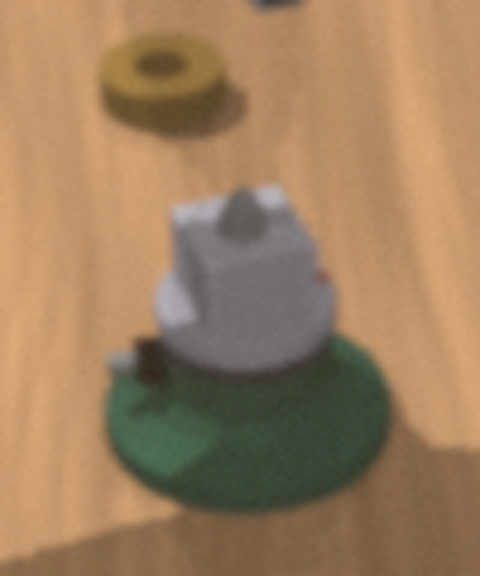

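View pics/w9.png

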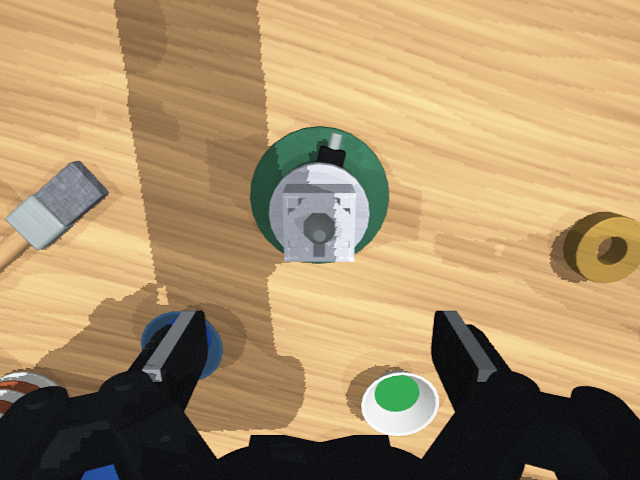

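View pics/s9.png

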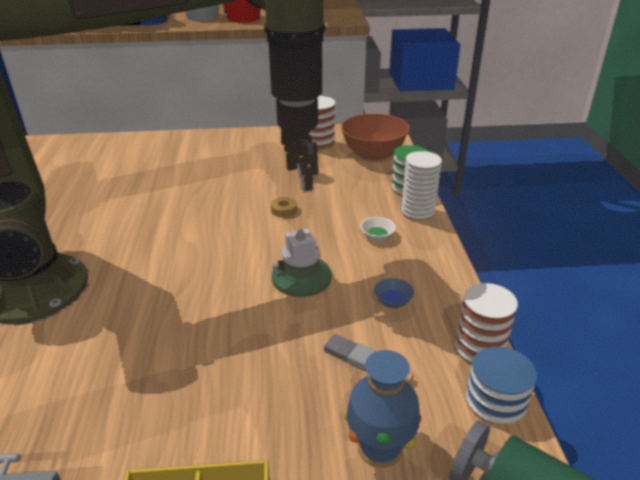

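The hub sits flat on the seat with the shaft tip protruding, the gripper is clear, and the other objects look unmoved. One numeric height check: at the correct plane (z = 0.108) the block's top face should measure 50 mm.

```bash
python3 - <<'E'
from h import *
w=load('w9')
for z in(.108,.128):
  c=[ray(w,*p,z)[:2] for p in((284,193),(355,193),(354,262),(285,262))];e=c[2]-c[3]
  print(z,np.mean(c,0),np.linalg.norm(e),np.linalg.norm(c[0]-c[1]),np.arctan2(-e[0],e[1]))
a=load('side0')['img'].astype(int);b=load('s9')['img'].astype(int)
for n,(u0,v0,u1,v1) in dict(spacer=(268,194,300,218),dg=(358,215,398,245),db=(372,278,415,310),brush=(325,335,360,372),jar=(295,143,322,180),vase=(345,350,422,470)).items(): print(n,abs(a-b)[v0:v1,u0:u1].mean().round(1))
print(env.sign_off())
E
```

```text
0.108 [ 0.57395078 -0.01551326] 0.04974061252007618 0.04834621629329641 0.28309586366396927
0.128 [ 0.56818014 -0.01720526] 0.04595039764644655 0.04466225385707577 0.2830958636639697
spacer 6.1
dg 6.4
db 19.5
brush 5.0
jar 43.1
vase 4.6
the job is handed in; nothing more can be done
None
```

The hub is on the wheel's shaft with its keyway over the brass key, flange down on the steel seat and released. The job is handed in after about 15 of the 72 s.

**How it went:** I gripped the hub by its block, carried it over the shaft and turned it 0.03 rad to match the key, measured at about 0.28 rad. It slid past the key with no resistance. The only push was a light one once it reached the seat, about 9 N change at the wrist.

**Last checks:**
- **Home height:** the descent stopped at tool height 74.9 mm, where the grasp height put home. The block's top face measures 48–50 mm at the home plane, against 45–46 mm if it were stopped 20 mm high on the key.
- **Position:** the hub is centred within about 1 mm of the measured shaft axis, at yaw 0.283.
- **Gripper:** open, about 0 N, and 130 mm clear above the hub.
- **Other objects:** the before/after side images barely differ at the spacer, green dish, brush and vase. The blue dish (19.5) and jar (43.1) showed larger differences. I put these down to the arm's shadow on the dish and the arm blocking the jar. I did not measure either again, but the arm's path never went low near them.

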